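# Find the loose handwheel on the cheese presses

### The arm

A 6-joint arm with a two-finger parallel gripper is mounted at the origin on the work surface. World frame = base frame: x ahead of the robot, y to its left, z up, the work surface at z = 0. Lengths are in m, angles in rad, forces in N, time in s.
With the tool pointing down it reaches from about 0.25 to 0.725 m from the base axis. Payload 4 kg.
Tool frame: the origin (TCP) lies midway between the tips of the shut fingers; the grasp point (between the pads) lies 19 mm behind it; z points along the fingers, y is the line along which they close (so a half turn about z gives the same grasp; the last joint's range is limited). The gripper opens to 85 mm and grips with 20 to 120 N. Pads are 22 mm wide; open, the fingers measure 114 mm over their backs; the gripper's body (76 mm by 85 mm) begins 54 mm behind the grasp point. The pads swing forward as they close: fully open they stand 13 mm farther back than shut.
Start: joints at [1.115, 0.241, 0.005, 1.335, 0, 1.571], TCP at [0.22, 0.449, 0.231] pointing down, gripper open.
Joint ranges: [-2.72, 2.72], [-1.05, 1.87], [-1.09, 1.28], [-1.99, 2.15], [-1.42, 1.44], [-3.14, 3.14]. Speed limits (rad/s): [2.79, 2.79, 3.14, 3.14, 3.14, 3.14].

### API

Orientations are given as a 3x3 rotation matrix whose columns are the frame's x, y, z axes.
In Python, from station import sensors, optics, close_job gives the robot as it stands. The module is installed in compiled form; this text tells all that it offers.
- The arm moves only by the shell command python3 -m pendant 'ROWS'. ROWS is JSON, a list that holds one entry, the list of rows, each a list of 7 numbers: the shift along the world's x, y, z in m, then the turn, a rotation vector about the world's x, y, z in rad, then the opening in per cent of the stroke, from 0 (shut) to 100 (fully open). A call has 1 to 10 rows; each row is the pose to reach, as a shift and turn from the pose commanded when the call began; what a row does not reach only later rows make up. A row lasts 1/10 s, in which the tool goes at most 50 mm and 8.59 degrees, less where a joint would pass 70% of its speed; a pose out of reach is approached as far as the arm can. A call with a gripper value outside its range is refused whole. The fingers move at their own pace and stop on an object; the grip force is fixed at half the most. Time passes only in rows, so rows that repeat a pose let the fingers close. It gives the time, the measured TCP pose, the force, the opening and the grip force at its end, in the units of the state.
- sensors.get_obs(): the state, without advancing time (a new reading comes with each control period).
- optics.capture(name): name is "side" or "top" or "wrist"; returns a dict with "img" (384x512x3 uint8, red, green, blue), "mtx" (3x3 intrinsics, pixels), "k1" (the pictures are not rectified: a ray, as slopes to the right and down, at radius r is drawn at 1 + k1 r^2 times it, then the intrinsics apply), "R" (3x3) and "t" (3): a world point X has camera coordinates R X + t; the wrist camera has in their place "mount" (4x4, takes a point from camera to tool coordinates, whose origin is the TCP and whose axes are the flange's). Camera axes: x right, y down, z forward; pixel columns grow to the right and rows downward; lengths in m; the calibration is good to about 2 mm. A picture is of the moment at which its call begins: read the wrist's pose just before it. There is no depth.
- close_job(): hands the job in; it is judged then, once.
The state is a dict: "t": time; "qpos": joint angles; "dq": joint speeds; "joint_efforts": joint torques, N m; "tool_pos": TCP position; "tcp_rot": TCP orientation; "force": force on the tool from outside, world axes, zero at the start; "ft_torque": the same for the moment, N m; "finger_gap": opening from 0.0 (shut) to 1.0 (fully open); "finger_force": force on a finger pad.
Only numpy, scipy, OpenCV 4.12 (cv2) and the standard library are available. Lean on these libraries where they do the work, as an engineer would, in place of code of your own. Each camera call takes 0.05 s, during which the arm holds its last target. There are 200 camera calls.

### The job

On one of the two cheese presses the handwheel has worn loose on its screw. Rock the wheels by their handles, gently, only until you feel the screw resist and never turning a screw, feeling the loose one out to both ends of its slack; once you know which it is, slip the out-of-service tag over its handle. Leave both wheels turned clockwise (seen from above) to the end of their slack, and don't disturb the other things on the table.

Things in the scene. Friction and masses are not known exactly. Their poses are not given: they have to be found in the camera images.
- press_1: One of two identical-looking bench cheese presses, fixed. Origin: centre of the underside of its wooden base 190 (x) x 230 (y) x 26 mm. White mould under an upright screw on the z axis; two columns at y = +-98 mm; cross-beam 44 x 230 mm, top 176 mm up (nuts to 183). On top a 3-spoke handwheel, 156 mm over its 16 mm rim; rim top 210 mm, hub cap 214 mm. Which press stands left or right varies.
- screw_1: Upright screw of press_1; origin on its axis 178 mm up, z up, x through its set screw. It bears on the cheese and must not turn; that takes about 18 N at the handle. The wheel is keyed on it with slack both ways: inside the slack it turns against 1.5 N at the handle and stays where left. Slack width and ends unknown; the worn one has over twice the sound one's, at most 40 degrees.
- setscrew_1 (a point): Head of the small set screw in the 38 mm collar of screw_1, under the wheel, 26 mm out from the axis, 184 mm above the table: turns with the screw, not with the wheel.
- handle_1 (a point): Top centre of the handle of press_1's wheel, 268 mm above the table: upright black plastic cylinder 24 mm thick, 56 mm tall, on the rim 70 mm out from the screw axis (rim top 210 mm). Moves with the wheel about the screw axis; x axis points outwards from it. Starts on the robot's half of the wheel, somewhere inside the slack.
- press_2: One of two identical-looking bench cheese presses, fixed. Origin: centre of the underside of its wooden base 190 (x) x 230 (y) x 26 mm. White mould under an upright screw on the z axis; two columns at y = +-98 mm; cross-beam 44 x 230 mm, top 176 mm up (nuts to 183). On top a 3-spoke handwheel, 156 mm over its 16 mm rim; rim top 210 mm, hub cap 214 mm. Which press stands left or right varies.
- screw_2: Upright screw of press_2; origin on its axis 178 mm up, z up, x through its set screw. It bears on the cheese and must not turn; that takes about 18 N at the handle. The wheel is keyed on it with slack both ways: inside the slack it turns against 1.5 N at the handle and stays where left. Slack width and ends unknown; the worn one has over twice the sound one's, at most 40 degrees.
- setscrew_2 (a point): Head of the small set screw in the 38 mm collar of screw_2, under the wheel, 26 mm out from the axis, 184 mm above the table: turns with the screw, not with the wheel.
- handle_2 (a point): Top centre of the handle of press_2's wheel, 268 mm above the table: upright black plastic cylinder 24 mm thick, 56 mm tall, on the rim 70 mm out from the screw axis (rim top 210 mm). Moves with the wheel about the screw axis; x axis points outwards from it. Starts on the robot's half of the wheel, somewhere inside the slack.
- tag: Out-of-service tag: stiff white moulded plate 112 (x) x 48 (y) x 8 mm, about 70 g, lying flat on the table; origin at the centre of its underside. A 36 mm hole is centred 33 mm from the origin along its +x. On the other end a finger grip stands up from the plate: 36 (x) x 22 (y) mm, top 26 mm above the underside, centred 26 mm from the origin along -x.
- tag_hole (a point): Centre of the hole in the tag, at half its thickness; z axis square to the plate.
- jar: Bystander: honey jar 68 mm across, 85 mm tall; origin at the centre of its underside.
- board: Bystander: round wooden board 184 mm across, 22 mm thick, with the cheese on it; origin at the centre of its underside.
- cheese: Bystander: small round cheese 124 mm across, 58 mm tall, on the board; origin at the centre of its underside.
Things that resemble listed ones, but are neither listed nor needed, are in the scene too. What is shaped like the tag but brown or green is not meant.

How it is judged:
On the way, in this order (a step that is already met when the one before it is completed fails the run):
1. the loose wheel has been turned anticlockwise to within 3 degrees of the end of its slack (y of handle_1 in the frame of screw_1 above 0.02 m), for 0.03 s.
2. the tag's hole is over the loose wheel's handle (horizontal distance between tag_hole and handle_1 below 0.016 m and z of tag_hole in the frame of handle_1 between -0.075 and -0.015 m), for 0.1 s.
At the end, for the whole second after the job is handed in: The tag is at rest with the loose wheel's handle through its hole (hole centre within 16 mm of the handle's axis and at least 15 mm below its top), and both wheels stand within 3 degrees (0.05 rad, 3.5 mm at the handle) of the clockwise end of their slack; neither screw has been turned (all of step 2 and y of handle_1 in the frame of screw_1 below -0.0118 m and y of handle_2 in the frame of screw_2 below -0.0049 m and linear speed of tag below 0.02 m/s); the robot touches nothing.
It fails at once if the screw of press_1 is turned (more than about 6 degrees) (distance of setscrew_1 from where it was at the start of the episode above 0.0027 m).
It fails at once if the screw of press_2 is turned (more than about 6 degrees) (distance of setscrew_2 from where it was at the start of the episode above 0.0027 m).
It fails at once if the jar, board or cheese is pushed away (more than 25 mm) (distance of any of jar, board, cheese from where it was at the start of the episode above 0.025 m).
It also fails if it takes over 61 s, if anything falls off the work surface, if the arm or the gripper's body presses on something with over 40 N, if the wrist force passes 120 N, or if a joint passes its speed limit or range.

## Working session

There is one attempt and no reset: what is moved stays moved. The work goes in short steps, Python scripts to look and compute and a shell command to move; the robot and the scene stay as the last step left them, time stands still between calls to the robot, and variables do not carry over. Pictures are saved under pics/ and viewed, at most 12 in all, crops included, and the job is handed in when it is done.

```bash
mkdir -p pics; cat > h.py <<'E'
import numpy as np, cv2
from station import sensors, optics, close_job
def cap(name,fn):
    o=sensors.get_obs(); c=optics.capture(name)
    cv2.imwrite('pics/'+fn,c['img'][:,:,::-1])
    np.savez('pics/'+fn[:-4]+'.npz',p=o['tool_pos'],Rt=o['tcp_rot'],**{k:v for k,v in c.items()})
    return c
def cam(fn):
    d=np.load('pics/'+fn+'.npz')
    if 'R' in d: return d['mtx'],float(d['k1']),d['R'],d['t']
    M=d['mount']; Rwc=d['Rt']@M[:3,:3]; c=d['Rt']@M[:3,3]+d['p']
    return d['mtx'],float(d['k1']),Rwc.T,-Rwc.T@c
def px2w(fn,u,v,z):
    K,k,R,t=cam(fn)
    s=cv2.undistortPoints(np.array([[[u,v]]],float),K,np.array([k,0,0,0,0]))[0,0]
    C=-R.T@t; d=R.T@np.array([s[0],s[1],1])
    return C+d*(z-C[2])/d[2]
def w2px(fn,X):
    K,k,R,t=cam(fn)
    return cv2.projectPoints(np.array([X],float),cv2.Rodrigues(R)[0],t,K,np.array([k,0,0,0,0]))[0][0,0]
E
python3 - <<'E'
from h import *
cap('top','top0.png');cap('side','side0.png')
o=sensors.get_obs();print({k:np.round(v,3) for k,v in o.items()})
for n in('top0','side0'):
    K,k,R,t=cam(n);print(n,K[0,0],k,-R.T@t,R[2])
i=cv2.imread('pics/top0.png');cv2.imwrite('pics/top0b.png',cv2.resize(i,(800,600),interpolation=cv2.INTER_CUBIC))
i=cv2.imread('pics/side0.png');cv2.imwrite('pics/side0b.png',cv2.resize(i,(800,600),interpolation=cv2.INTER_CUBIC))
E
```

```text
{'t': np.float64(0.1), 'qpos': array([ 1.115,  0.241,  0.004,  1.335, -0.   ,  1.571]), 'dq': array([ 0.001, -0.003,  0.004, -0.001,  0.002,  0.002]), 'joint_efforts': array([-1.0000e-03, -3.7314e+01,  2.5301e+01,  1.1000e-02, -0.0000e+00,
       -0.0000e+00]), 'tool_pos': array([0.22 , 0.448, 0.23 ]), 'tcp_rot': array([[-0.898,  0.44 , -0.001],
       [ 0.44 ,  0.898, -0.002],
       [-0.   , -0.002, -1.   ]]), 'force': array([0.539, 0.024, 0.109]), 'ft_torque': array([-0.002,  0.059,  0.015]), 'finger_force': np.float64(0.0), 'finger_gap': np.float64(0.999)}
top0 419.86048530851986 -0.0373042459512336 [0.38911345 0.00355357 1.19156265] [ 0.15955639 -0.00204268 -0.9871867 ]
side0 379.46060916463364 -0.09807856190351495 [ 0.24714998 -0.57021491  0.81232368] [ 0.33651191  0.63798398 -0.6926299 ]
```

View pics/top0b.png

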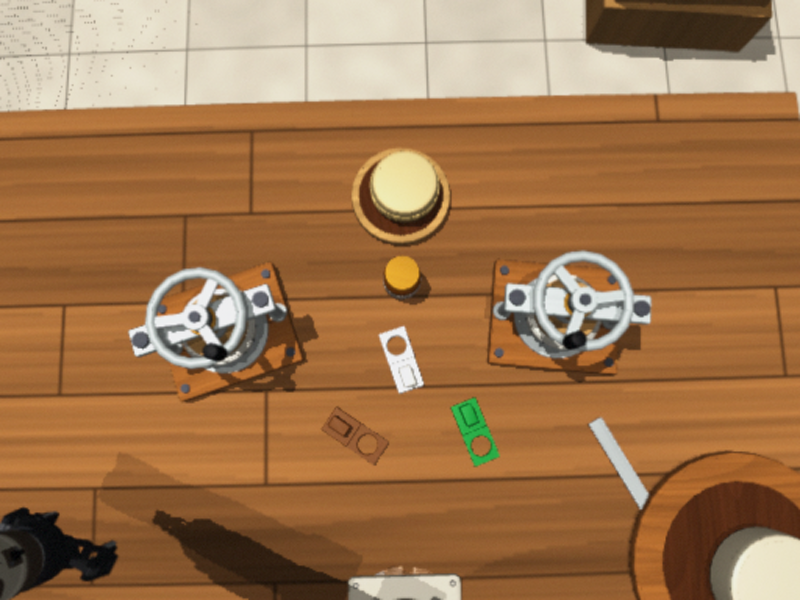

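View pics/side0b.png

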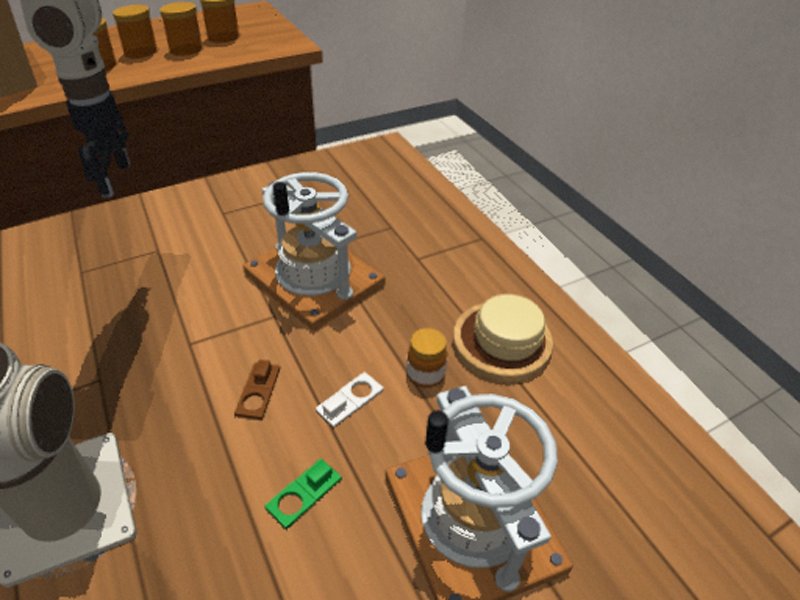

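The top view shows the left hub at (197,317) and the right hub at (585,299). The handles are near (214,352) and (574,340). The white tag's hole is at (396,344) and its grip at (407,377). In the side view the handle tops are at (280,185) and (436,416).

```bash
python3 - <<'E'
from h import *
s=1.5625
def P(n,u,v,z,l): print(l,px2w(n,u/s,v/s,z).round(4))
P('top0',197,317,.214,'Lhub');P('top0',585,299,.214,'Rhub')
P('side0',306,192,.214,'Lhub');P('side0',491,443,.214,'Rhub')
P('top0',216,352,.268,'Lh');P('top0',573,340,.268,'Rh')
P('side0',280,185,.268,'Lh');P('side0',436,416,.268,'Rh')
P('top0',396,344,.008,'hole');P('top0',407,377,.026,'grip')
P('side0',363,388,.008,'hole');P('side0',334,404,.026,'grip')
P('top0',402,268,.085,'jar')
i=cv2.imread('pics/top0.png')
a=cv2.resize(i[165:245,85:185],(400,320),interpolation=cv2.INTER_CUBIC)
b=cv2.resize(i[155:235,310:410],(400,320),interpolation=cv2.INTER_CUBIC)
j=cv2.imread('pics/side0.png')
c=cv2.resize(j[105:165,160:235],(400,280),interpolation=cv2.INTER_CUBIC)[:280]
d=cv2.resize(j[245:325,260:360],(400,280),interpolation=cv2.INTER_CUBIC)
cv2.imwrite('pics/crop.png',np.vstack([np.hstack([a,b]),np.hstack([c,d])]))
E
```

```text
Lhub [0.5258 0.3026 0.214 ]
Rhub [ 0.5383 -0.2841  0.214 ]
Lhub [0.5272 0.299  0.214 ]
Rhub [ 0.5339 -0.2869  0.214 ]
Lh [0.4677 0.2579 0.268 ]
Rh [ 0.4718 -0.247   0.268 ]
Lh [0.4704 0.2593 0.268 ]
Rh [ 0.4726 -0.2557  0.268 ]
hole [0.4962 0.0034 0.008 ]
grip [ 0.4357 -0.0145  0.026 ]
hole [ 0.4976 -0.0006  0.008 ]
grip [ 0.436  -0.0223  0.026 ]
jar [ 0.62   -0.0102  0.085 ]
```

View pics/crop.png

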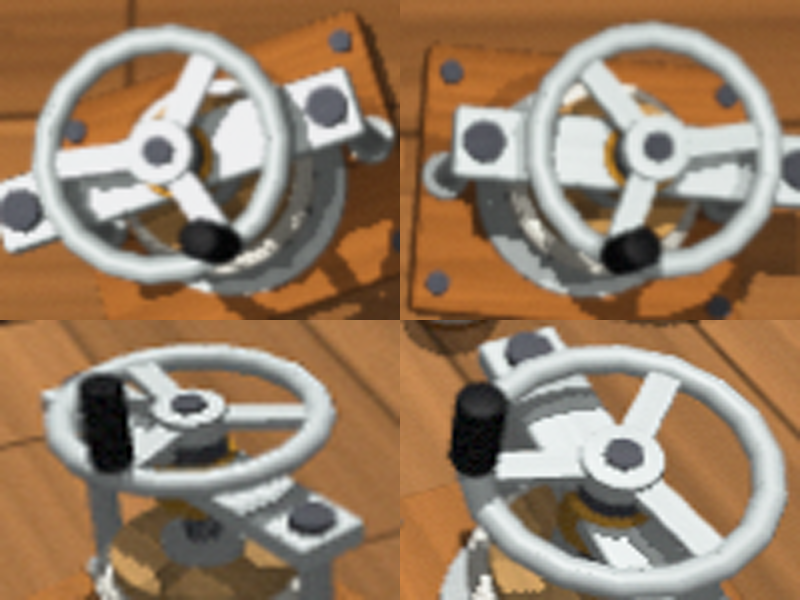

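```bash
python3 -m pendant '[[[0.03,-0.02,0.04,0,0,0.14,55],[0.06,-0.05,0.07,0,0,0.28,55],[0.09,-0.07,0.1,0,0,0.42,55],[0.12,-0.095,0.1,0,0,0.56,55],[0.15,-0.12,0.1,0,0,0.7,55],[0.19,-0.145,0.1,0,0,0.84,55],[0.22,-0.17,0.1,0,0,0.98,55],[0.25,-0.19,0.1,0,0,1.09,55],[0.25,-0.19,0.1,0,0,1.09,55],[0.25,-0.19,0.1,0,0,1.09,55]]]'
python3 - <<'E'
from h import *
cap('wrist','w1.png')
i=cv2.imread('pics/w1.png');cv2.imwrite('pics/w1b.png',cv2.resize(i,(800,600)))
s=1.5625
for l,n,u,v in[('Lt','top0',85+47,165+59),('Ls','side0',179.3,118.5),('Rt','top0',370,216),('Rs','side0',279.5,267)]: print(l,px2w(n,u,v,.268).round(4))
print(sensors.get_obs()['qpos'].round(2),w2px('w1',[.47,.259,.268])*s)
E
```

```text
t: 1.1
tool_pos: [0.4703, 0.2583, 0.3304]
tcp_rot: [[-0.807, -0.59, -0.002], [-0.59, 0.807, -0.001], [0.002, 0.001, -1.0]]
force: [-0.4, -0.1, -0.3]
finger_gap: 0.55
finger_force: 0.0
Lt [0.4708 0.2718 0.268 ]
Ls [0.4705 0.2587 0.268 ]
Rt [ 0.4752 -0.2545  0.268 ]
Rs [ 0.4725 -0.2574  0.268 ]
[ 0.5   0.3   0.34  1.61  0.   -0.13] [395.24244467 319.19440698]
```

View pics/w1b.png

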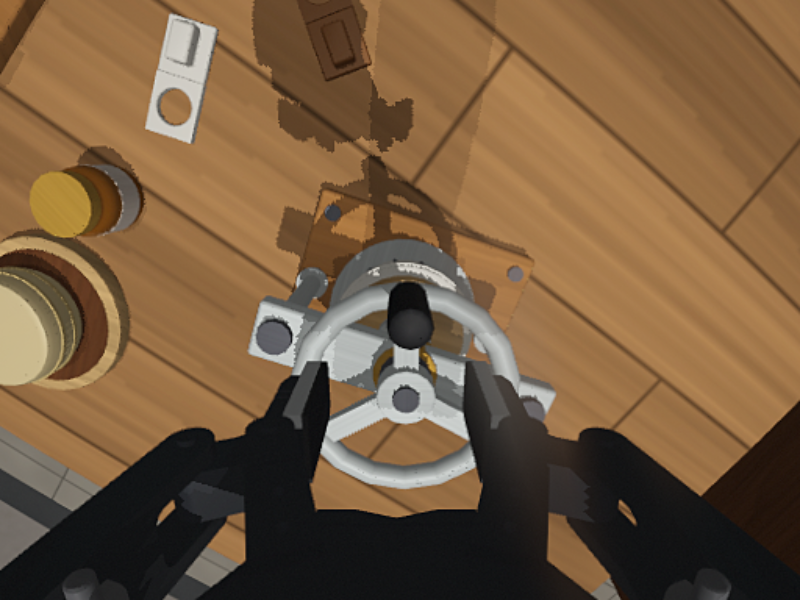

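The wrist view shows the left handle top at (411,326), its hub at (405,398), and the tag hole at (175,106) with its grip at (183,42).

```bash
python3 - <<'E'
from h import *
s=1.5625
h=px2w('w1',411/s,326/s,.268);c=px2w('w1',405/s,398/s,.214);print(h,c,np.hypot(*(h-c)[:2]),np.degrees(np.arctan2(*(h-c)[1::-1])))
print(px2w('w1',175/s,106/s,.006),px2w('w1',183/s,42/s,.026))
E
```

```text
[0.46829563 0.26734484 0.268     ] [0.52588519 0.30776481 0.214     ] 0.07035859214202397 -144.9364095789755
[0.49325925 0.00440031 0.006     ] [ 0.43633789 -0.00877402  0.026     ]
```

```bash
python3 -m pendant '[[[-0.001,0.007,0,0,0,0,55],[-0.001,0.007,-0.04,0,0,0,55],[-0.001,0.007,-0.07,0,0,0,55],[-0.001,0.007,-0.095,0,0,0,55],[-0.001,0.007,-0.095,0,0,0,55]]]'
```

```text
t: 1.65
tool_pos: [0.4658, 0.2662, 0.2328]
tcp_rot: [[-0.804, -0.594, -0.007], [-0.594, 0.804, -0.004], [0.008, 0.001, -1.0]]
force: [-0.3, 0.1, -0.0]
finger_gap: 0.547
finger_force: 0.0
```

```bash
python3 -m pendant '[[[0.003,-0.004,0,0,0,0,55],[0.007,-0.010,0,0,0,0,55],[0.007,-0.010,0,0,0,0,55]]]'; python3 -m pendant '[[[0.002,-0.003,0,0,0,0,55],[0.002,-0.003,0,0,0,0,55]]]'
```

```text
t: 1.95
tool_pos: [0.4774, 0.2559, 0.2382]
tcp_rot: [[-0.806, -0.592, 0.003], [-0.592, 0.806, 0.001], [-0.003, -0.001, -1.0]]
force: [-1.0, -0.8, 0.2]
finger_gap: 0.548
finger_force: 0.0
t: 2.15
tool_pos: [0.4788, 0.2528, 0.2373]
tcp_rot: [[-0.806, -0.592, 0.002], [-0.592, 0.806, 0.001], [-0.002, -0.0, -1.0]]
force: [-0.5, 0.1, -0.4]
finger_gap: 0.551
finger_force: 0.1
```

```bash
python3 -m pendant '[[[0.002,-0.0035,0,0,0,0,55],[0.002,-0.0035,0,0,0,0,55]]]';python3 - <<'E'
from h import *
print(sensors.get_obs()['force'],sensors.get_obs()['ft_torque'])
cap('wrist','w2.png'); 
i=cv2.imread('pics/w2.png');cv2.imwrite('pics/w2b.png',cv2.resize(i[150:384,80:432],(800,532)))
print(sensors.get_obs()['force'])
E
```

```text
t: 2.35
tool_pos: [0.4805, 0.2491, 0.2365]
tcp_rot: [[-0.806, -0.592, 0.001], [-0.592, 0.806, -0.0], [-0.0, -0.0, -1.0]]
force: [0.2, -0.0, -0.6]
finger_gap: 0.549
finger_force: 0.0
[ 0.21253587 -0.02516731 -0.59351388] [ 0.00904665 -0.02530922 -0.00839606]
[ 0.31928967 -0.55907176  0.33439078]
```

View pics/w2b.png

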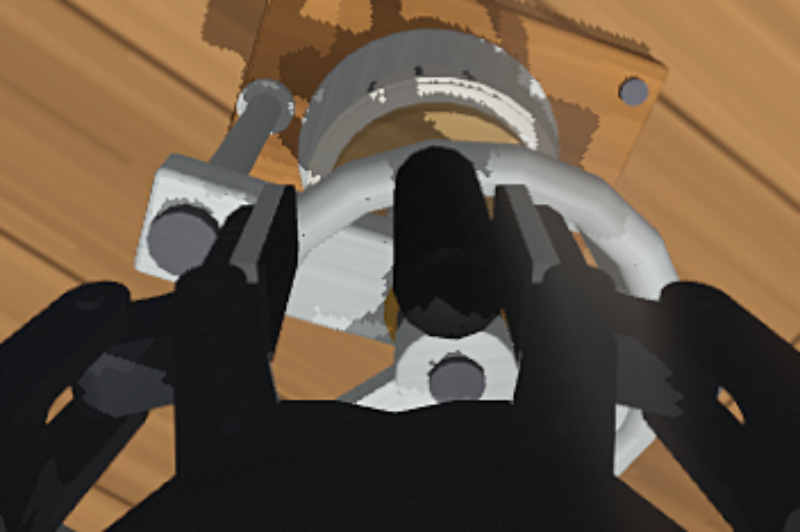

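The wrist view shows the handle between the fingers, just touching the right finger at about (495,250) in the crop. I'll go on pushing in small steps.

```bash
for k in 1 ; do python3 -m pendant '[[[0.0025,-0.003,0,0,0,0,55],[0.0025,-0.003,0,0,0,0,55]]]';done; python3 -m pendant '[[[0.0025,-0.003,0,0,0,0,55],[0.0025,-0.003,0,0,0,0,55]]]'
```

```text
t: 2.6
tool_pos: [0.4826, 0.246, 0.2361]
tcp_rot: [[-0.806, -0.592, -0.0], [-0.592, 0.806, -0.001], [0.001, -0.0, -1.0]]
force: [-1.0, -0.1, -0.2]
finger_gap: 0.549
finger_force: 0.1
t: 2.8
tool_pos: [0.4833, 0.2451, 0.2359]
tcp_rot: [[-0.805, -0.594, -0.004], [-0.594, 0.805, 0.004], [0.001, 0.006, -1.0]]
force: [-5.3, 6.1, 0.4]
finger_gap: 0.551
finger_force: 4.1
```

```bash
python3 -m pendant '[[[-0.006,0.008,0,0,0,0,55],[-0.012,0.016,0,0,0,0,55],[-0.017,0.022,0,0,0,0,55],[-0.017,0.022,0,0,0,0,55]]]';  python3 -m pendant '[[[-0.0025,0.003,0,0,0,0,55],[-0.0025,0.003,0,0,0,0,55]]]'
```

```text
t: 3.2
tool_pos: [0.4675, 0.2662, 0.2363]
tcp_rot: [[-0.805, -0.594, 0.0], [-0.594, 0.805, -0.0], [0.0, -0.0, -1.0]]
force: [-0.3, 0.4, -0.7]
finger_gap: 0.55
finger_force: 0.0
t: 3.4
tool_pos: [0.4654, 0.2686, 0.2364]
tcp_rot: [[-0.805, -0.593, 0.0], [-0.593, 0.805, -0.0], [-0.0, -0.0, -1.0]]
force: [0.6, -0.1, 0.4]
finger_gap: 0.549
finger_force: 0.0
```

```bash
python3 -m pendant '[[[-0.0025,0.003,0,0,0,0,55],[-0.0025,0.003,0,0,0,0,55]]]';  python3 -m pendant '[[[-0.002,0.003,0,0,0,0,55],[-0.002,0.003,0,0,0,0,55]]]'
```

```text
t: 3.6
tool_pos: [0.4629, 0.2715, 0.2363]
tcp_rot: [[-0.806, -0.593, -0.0], [-0.593, 0.806, -0.0], [0.0, 0.0, -1.0]]
force: [-0.6, -0.7, 0.6]
finger_gap: 0.549
finger_force: 0.3
t: 3.8
tool_pos: [0.4609, 0.2747, 0.2363]
tcp_rot: [[-0.805, -0.593, -0.0], [-0.593, 0.805, 0.0], [0.0, 0.0, -1.0]]
force: [-0.8, -0.2, -0.4]
finger_gap: 0.55
finger_force: 0.4
```

```bash
python3 -m pendant '[[[-0.002,0.003,0,0,0,0,55],[-0.002,0.003,0,0,0,0,55]]]';  python3 -m pendant '[[[-0.002,0.003,0,0,0,0,55],[-0.002,0.003,0,0,0,0,55]]]'
```

```text
t: 4.0
tool_pos: [0.4589, 0.2779, 0.2363]
tcp_rot: [[-0.805, -0.593, -0.0], [-0.593, 0.805, 0.001], [-0.0, 0.001, -1.0]]
force: [0.7, -0.3, -0.4]
finger_gap: 0.549
finger_force: 0.2
t: 4.2
tool_pos: [0.4569, 0.281, 0.2363]
tcp_rot: [[-0.805, -0.593, -0.0], [-0.593, 0.805, 0.001], [-0.0, 0.001, -1.0]]
force: [-0.9, -0.1, 0.2]
finger_gap: 0.547
finger_force: 0.2
```

```bash
python3 -m pendant '[[[-0.0015,0.0033,0,0,0,0,55],[-0.0015,0.0033,0,0,0,0,55]]]';  python3 -m pendant '[[[-0.0015,0.0033,0,0,0,0,55],[-0.0015,0.0033,0,0,0,0,55]]]'
python3 - <<'E'
from h import *
cap('wrist','w3.png'); 
i=cv2.imread('pics/w3.png');cv2.imwrite('pics/w3b.png',cv2.resize(i[150:384,80:432],(800,532)))
E
```

```text
t: 4.4
tool_pos: [0.4554, 0.2843, 0.2363]
tcp_rot: [[-0.805, -0.593, -0.0], [-0.593, 0.805, 0.001], [-0.0, 0.001, -1.0]]
force: [0.1, 0.2, -0.8]
finger_gap: 0.549
finger_force: 0.1
t: 4.6
tool_pos: [0.4539, 0.2876, 0.2363]
tcp_rot: [[-0.805, -0.593, -0.0], [-0.593, 0.805, 0.001], [-0.0, 0.001, -1.0]]
force: [0.1, -0.8, 0.1]
finger_gap: 0.553
finger_force: 0.1
```

View pics/w3b.png

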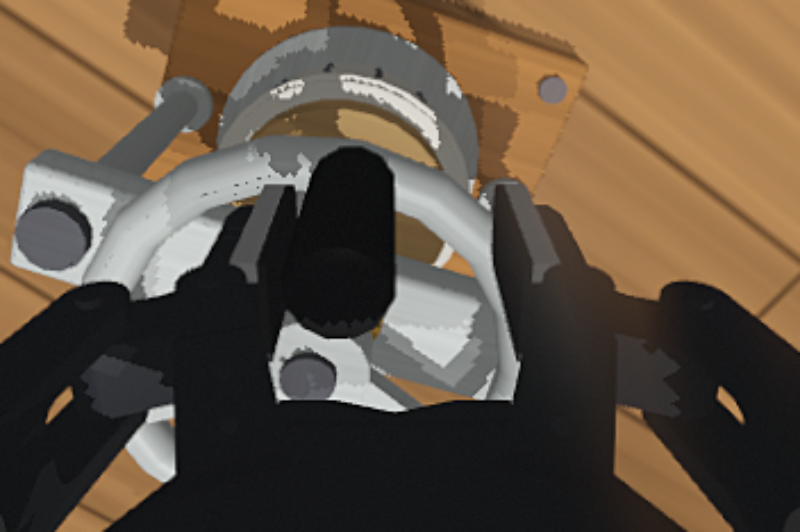

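The handle is against the left finger at about (297,250) in the crop and the wheel has turned about 24° with no resistance yet, so the left wheel looks like the loose one.

```bash
python3 -m pendant '[[[-0.001,0.0033,0,0,0,0,55],[-0.001,0.0033,0,0,0,0,55]]]';  python3 -m pendant '[[[-0.001,0.0033,0,0,0,0,55],[-0.001,0.0033,0,0,0,0,55]]]'
```

```text
t: 4.85
tool_pos: [0.453, 0.2908, 0.2363]
tcp_rot: [[-0.805, -0.593, -0.0], [-0.593, 0.805, 0.0], [-0.0, 0.0, -1.0]]
force: [0.1, -0.2, 0.8]
finger_gap: 0.553
finger_force: 0.2
t: 5.05
tool_pos: [0.452, 0.2941, 0.2363]
tcp_rot: [[-0.805, -0.593, -0.0], [-0.593, 0.805, 0.001], [-0.0, 0.0, -1.0]]
force: [-0.6, -0.5, -0.7]
finger_gap: 0.55
finger_force: 0.2
```

```bash
python3 -m pendant '[[[-0.001,0.003,0,0,0,0,55],[-0.001,0.003,0,0,0,0,55]]]';  python3 -m pendant '[[[-0.0005,0.003,0,0,0,0,55],[-0.0005,0.003,0,0,0,0,55]]]'
```

```text
t: 5.25
tool_pos: [0.451, 0.2971, 0.2363]
tcp_rot: [[-0.805, -0.593, -0.0], [-0.593, 0.805, 0.001], [-0.0, 0.0, -1.0]]
force: [0.2, 0.2, -1.2]
finger_gap: 0.548
finger_force: 0.2
t: 5.45
tool_pos: [0.4508, 0.298, 0.2362]
tcp_rot: [[-0.806, -0.592, 0.001], [-0.592, 0.806, -0.004], [0.002, -0.004, -1.0]]
force: [0.1, -6.6, 1.0]
finger_gap: 0.55
finger_force: 2.8
```

```bash
python3 -m pendant '[[[0.002,-0.006,0,0,0,0,55],[0.002,-0.006,0,0,0,0,55],[0.002,-0.006,0.04,0,0,0,55],[0.002,-0.006,0.09,0,0,0,55],[0.002,-0.05,0.09,0,0,-0.14,55],[0,-0.1,0.09,0,0,-0.28,55],[0,-0.15,0.09,0,0,-0.42,55],[0,-0.2,0.09,0,0,-0.56,55],[0,-0.25,0.09,0,0,-0.7,55],[0,-0.3,0.09,0,0,-0.84,55]]]'
python3 -m pendant '[[[0.005,-0.05,0,0,0,-0.12,55],[0.01,-0.1,0,0,0,-0.24,55],[0.015,-0.15,0,0,0,-0.24,55],[0.02,-0.2,0,0,0,-0.24,55],[0.022,-0.256,0,0,0,-0.24,55],[0.022,-0.256,0,0,0,-0.24,55],[0.022,-0.256,0,0,0,-0.24,55]]]'
python3 - <<'E'
from h import *
cap('wrist','w4.png'); 
i=cv2.imread('pics/w4.png');cv2.imwrite('pics/w4b.png',cv2.resize(i,(800,600)))
E
```

```text
t: 6.45
tool_pos: [0.4506, -0.0017, 0.3267]
tcp_rot: [[-0.978, 0.209, 0.002], [0.209, 0.978, 0.001], [-0.002, 0.001, -1.0]]
force: [1.2, -0.2, -0.7]
finger_gap: 0.546
finger_force: 0.0
t: 7.15
tool_pos: [0.4726, -0.2576, 0.3257]
tcp_rot: [[-0.901, 0.434, -0.0], [0.434, 0.901, 0.001], [0.001, 0.001, -1.0]]
force: [0.6, 1.2, -0.3]
finger_gap: 0.549
finger_force: 0.0
```

View pics/w4b.png

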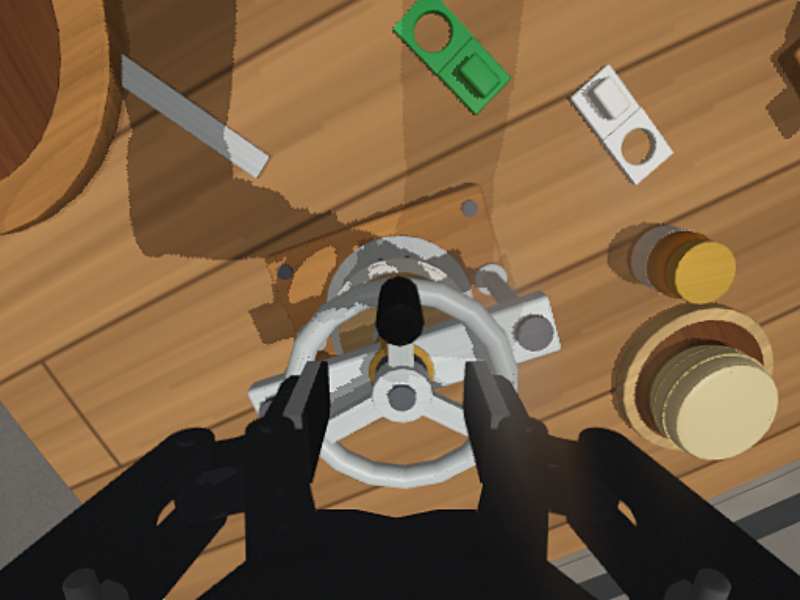

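The right handle top is at (400,325), centred between the fingers. The tag hole is at (638,147) and its grip at (608,97).

```bash
python3 - <<'E'
from h import *
s=1.5625
print(px2w('w4',638/s,147/s,.006),px2w('w4',608/s,97/s,.026),px2w('w4',400/s,325/s,.268),px2w('w4',401/s,398/s,.214))
E
python3 -m pendant '[[[0,0,-0.04,0,0,0,55],[0,0,-0.07,0,0,0,55],[0,0,-0.09,0,0,0,55],[0,0,-0.09,0,0,0,55],[0.004,0.008,-0.09,0,0,0,55],[0.004,0.008,-0.09,0,0,0,55]]]'
python3 -m pendant '[[[0.0015,0.003,0,0,0,0,55],[0.0015,0.003,0,0,0,0,55]]]'
python3 -m pendant '[[[0.0015,0.003,0,0,0,0,55],[0.0015,0.003,0,0,0,0,55]]]'
```

```text
[0.49543774 0.00504452 0.006     ] [ 0.43623083 -0.01709906  0.026     ] [ 0.47424861 -0.25447729  0.268     ] [ 0.53795297 -0.28361413  0.214     ]
t: 7.8
tool_pos: [0.4782, -0.2469, 0.2383]
tcp_rot: [[-0.903, 0.429, 0.003], [0.429, 0.903, -0.001], [-0.003, 0.001, -1.0]]
force: [0.4, -0.2, -0.4]
finger_gap: 0.549
finger_force: 0.0
t: 8.0
tool_pos: [0.4789, -0.245, 0.2376]
tcp_rot: [[-0.903, 0.43, 0.002], [0.43, 0.903, -0.001], [-0.002, 0.0, -1.0]]
force: [-0.4, 0.0, -0.7]
finger_gap: 0.553
finger_force: 0.0
t: 8.2
tool_pos: [0.4799, -0.2423, 0.2367]
tcp_rot: [[-0.902, 0.431, 0.001], [0.431, 0.902, -0.0], [-0.001, 0.0, -1.0]]
force: [-0.4, -0.4, 0.2]
finger_gap: 0.547
finger_force: 0.1
```

Contact should be close, so I'll continue in about 3.3 mm steps.

```bash
python3 -m pendant '[[[0.0015,0.003,0,0,0,0,55],[0.0015,0.003,0,0,0,0,55]]]'
python3 -m pendant '[[[0.0015,0.003,0,0,0,0,55],[0.0015,0.003,0,0,0,0,55]]]'
```

```text
t: 8.4
tool_pos: [0.4811, -0.2391, 0.2363]
tcp_rot: [[-0.902, 0.431, -0.0], [0.431, 0.902, 0.0], [0.0, 0.0, -1.0]]
force: [-0.9, -0.4, 1.0]
finger_gap: 0.554
finger_force: 0.3
t: 8.6
tool_pos: [0.4817, -0.2379, 0.2362]
tcp_rot: [[-0.902, 0.432, -0.002], [0.432, 0.902, -0.004], [0.0, -0.004, -1.0]]
force: [-3.0, -6.5, 1.3]
finger_gap: 0.548
finger_force: 3.4
```

```bash
python3 -m pendant '[[[-0.003,-0.007,0,0,0,0,55],[-0.003,-0.007,0.02,0,0,0,55],[-0.003,-0.007,0.06,0,0,0,55],[-0.01,0.03,0.06,0,0,-0.14,60],[-0.02,0.06,0.06,0,0,-0.29,60],[-0.03,0.1,0.06,0,0,-0.43,60],[-0.04,0.14,0.05,0,0,-0.58,60],[-0.045,0.18,0.02,0,0,-0.72,60],[-0.046,0.21,-0.02,0,0,-0.87,60],[-0.046,0.22,-0.05,0,0,-1.01,60]]]'
python3 -m pendant '[[[0,0,-0.02,0,0,-0.14,60],[0,0,-0.036,0,0,-0.29,60],[0,0,-0.036,0,0,-0.43,60],[0,0,-0.036,0,0,-0.58,60],[0,0,-0.036,0,0,-0.72,60],[0,0,-0.036,0,0,-0.87,60],[0,0,-0.036,0,0,-1.01,60],[0,0,-0.036,0,0,-1.16,60],[0,0,-0.036,0,0,-1.3,60],[0,0,-0.036,0,0,-1.36,60]]]'
python3 - <<'E'
from h import *
cap('wrist','w5.png'); 
i=cv2.imread('pics/w5.png');cv2.imwrite('pics/w5b.png',cv2.resize(i,(800,600)))
print(sensors.get_obs()['qpos'].round(2),sensors.get_obs()['tool_pos'])
E
```

```text
t: 9.6
tool_pos: [0.436, -0.0136, 0.1852]
tcp_rot: [[-0.112, 0.994, 0.001], [0.994, 0.112, 0.002], [0.002, 0.001, -1.0]]
force: [0.4, -0.8, -0.5]
finger_gap: 0.599
finger_force: 0.0
t: 10.6
tool_pos: [0.4367, -0.016, 0.1502]
tcp_rot: [[0.949, 0.317, 0.0], [0.317, -0.949, 0.001], [0.001, -0.001, -1.0]]
force: [0.4, 0.5, 0.2]
finger_gap: 0.601
finger_force: 0.0
[-0.04  0.17 -0.3   1.1   0.    2.78] [ 0.43668546 -0.01598407  0.15025802]
```

View pics/w5b.png

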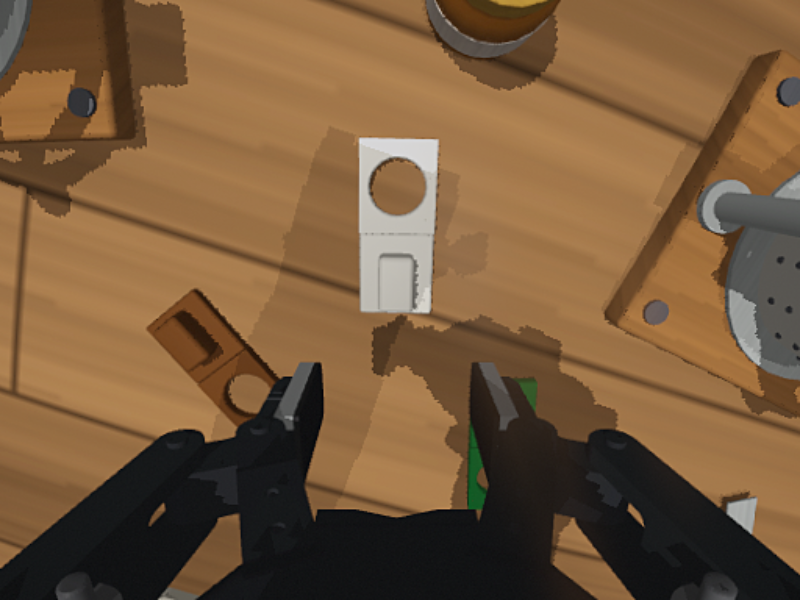

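The tag is centred, with its grip top at (396,283) and its hole at (398,186), nearly aligned with the tool.

```bash
python3 - <<'E'
from h import *
s=1.5625
g=px2w('w5',396/s,283/s,.026);h=px2w('w5',398/s,186/s,.004)
print(g,h,np.linalg.norm((g-h)[:2]),np.degrees(np.arctan2(*(h-g)[1::-1])), w2px('w5',[.4367,-.016,.026])*s)
E
```

```text
[ 0.43945842 -0.01371527  0.026     ] [0.49452192 0.00338164 0.004     ] 0.057656683139659826 17.249279305991497 [398.07572552 288.18458657]
```

```bash
python3 -m pendant '[[[0.0025,0.002,-0.04,0,0,-0.02,60],[0.0025,0.002,-0.08,0,0,-0.02,60],[0.0025,0.002,-0.12,0,0,-0.02,60],[0.0025,0.002,-0.138,0,0,-0.02,60],[0.0025,0.002,-0.138,0,0,-0.02,60],[0.0025,0.002,-0.138,0,0,-0.02,10],[0.0025,0.002,-0.138,0,0,-0.02,10],[0.0025,0.002,-0.138,0,0,-0.02,10],[0.0025,0.002,-0.138,0,0,-0.02,10],[0.0025,0.002,-0.138,0,0,-0.02,10]]]'
python3 -m pendant '[[[0,0,0,0,0,0,10],[0,0,0.03,0,0,0,10],[0,0,0.06,0,0,0,10]]]'
```

```text
t: 11.65
tool_pos: [0.4408, -0.0143, 0.0139]
tcp_rot: [[0.954, 0.301, 0.004], [0.301, -0.954, 0.0], [0.004, 0.001, -1.0]]
force: [-0.9, -0.8, 7.5]
finger_gap: 0.241
finger_force: 60.6
t: 11.95
tool_pos: [0.4382, -0.0143, 0.0728]
tcp_rot: [[0.954, 0.301, -0.002], [0.301, -0.954, 0.0], [-0.002, -0.001, -1.0]]
force: [1.5, 0.8, -1.2]
finger_gap: 0.24
finger_force: 59.7
```

```bash
python3 -m pendant '[[[0,0,0.05,0,0,0.14,10],[0,0,0.1,0,0,0.28,10],[0,0,0.15,0,0,0.43,10],[0,0,0.19,0,0,0.57,10],[0,0,0.237,0,0,0.72,10],[0,0.03,0.237,0,0,0.86,10],[0,0.06,0.237,0,0,1.0,10],[0.01,0.09,0.237,0,0,1.15,10],[0.02,0.12,0.237,0,0,1.29,10],[0.03,0.15,0.237,0,0,1.44,10]]]'
python3 -m pendant '[[[0.01,0.03,0,0,0,0.14,10],[0.02,0.06,0,0,0,0.28,10],[0.03,0.09,0,0,0,0.43,10],[0.035,0.12,0,0,0,0.57,10],[0.04,0.14,0,0,0,0.72,10],[0.046,0.165,0,0,0,0.86,10],[0.046,0.165,0,0,0,1.0,10],[0.046,0.165,0,0,0,1.15,10],[0.046,0.165,0,0,0,1.29,10],[0.046,0.165,0,0,0,1.44,10]]]'
python3 -m pendant '[[[0,0,0,0,0,0.14,10],[0,0,0,0,0,0.16,10],[0,0,0,0,0,0.16,10],[0,0,0,0,0,0.16,10]]]'
python3 - <<'E'
from h import *
cap('wrist','w6.png'); 
i=cv2.imread('pics/w6.png');cv2.imwrite('pics/w6b.png',cv2.resize(i,(800,600)))
E
```

```text
t: 12.95
tool_pos: [0.4691, 0.1369, 0.3099]
tcp_rot: [[-0.18, 0.984, 0.001], [0.984, 0.18, 0.0], [0.0, 0.001, -1.0]]
force: [1.0, 0.2, -0.6]
finger_gap: 0.237
finger_force: 59.7
t: 13.95
tool_pos: [0.5149, 0.3008, 0.3095]
tcp_rot: [[-0.999, -0.051, -0.0], [-0.051, 0.999, 0.0], [0.0, 0.0, -1.0]]
force: [0.5, 0.9, -1.5]
finger_gap: 0.242
finger_force: 59.7
t: 14.35
tool_pos: [0.515, 0.3007, 0.3094]
tcp_rot: [[-0.98, -0.201, 0.0], [-0.201, 0.98, 0.0], [-0.0, 0.0, -1.0]]
force: [0.4, 0.6, -0.6]
finger_gap: 0.236
finger_force: 59.7
```

View pics/w6b.png

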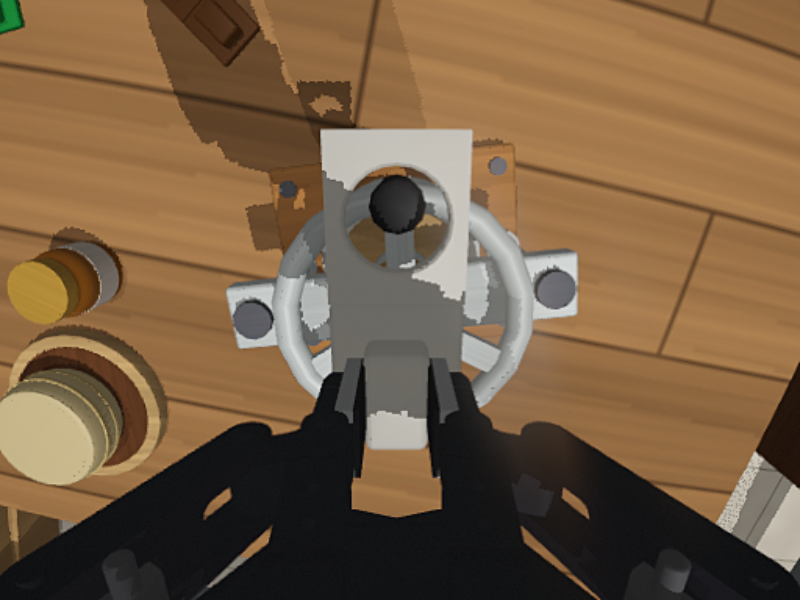

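The tag hole is centred at (398,218) and the handle top below it is at (397,204), visible through the hole.

```bash
python3 - <<'E'
from h import *
s=1.5625
a=px2w('w6',398/s,218/s,.304);b=px2w('w6',397/s,204/s,.268);print(a,b,b-a)
E
```

```text
[0.45975821 0.29144822 0.304     ] [0.4583935  0.29094467 0.268     ] [-0.00136471 -0.00050355 -0.036     ]
```

```bash
python3 -m pendant '[[[-0.0015,-0.0005,0,0,0,0,10],[-0.0015,-0.0005,-0.02,0,0,0,10],[-0.0015,-0.0005,-0.035,0,0,0,10],[-0.0015,-0.0005,-0.05,0,0,0,10],[-0.0015,-0.0005,-0.05,0,0,0,10]]]'
python3 -m pendant '[[[0,0,-0.01,0,0,0,10],[0,0,-0.02,0,0,0,10],[0,0,-0.028,0,0,0,10],[0,0,-0.028,0,0,0,10],[0,0,-0.028,0,0,0,10]]]'
```

```text
t: 14.9
tool_pos: [0.5123, 0.2995, 0.2569]
tcp_rot: [[-0.979, -0.202, -0.004], [-0.202, 0.979, -0.002], [0.005, -0.002, -1.0]]
force: [0.2, 0.0, -0.6]
finger_gap: 0.235
finger_force: 59.7
t: 15.4
tool_pos: [0.5135, 0.3002, 0.2312]
tcp_rot: [[-0.979, -0.203, -0.0], [-0.203, 0.979, -0.0], [0.0, -0.0, -1.0]]
force: [0.0, 0.4, -1.3]
finger_gap: 0.238
finger_force: 59.7
```

```bash
python3 -m pendant '[[[0,0,-0.002,0,0,0,10],[0,0,-0.002,0,0,0,55],[0,0,-0.002,0,0,0,55],[0,0,-0.002,0,0,0,55],[0,0,-0.002,0,0,0,55],[0,0,0.03,0,0,0,55],[0,0,0.07,0,0,0,55],[0,0,0.1,0,0,0,55],[0,0,0.1,0,0,0,55]]]'
python3 - <<'E'
from h import *
cap('wrist','w7.png'); cap('side','side7.png')
i=cv2.imread('pics/w7.png');j=cv2.imread('pics/side7.png')
cv2.imwrite('pics/w7b.png',np.hstack([i[:330,130:430],cv2.resize(j[90:200,150:265],(345,330))]))
E
```

```text
t: 16.3
tool_pos: [0.5152, 0.3011, 0.337]
tcp_rot: [[-0.979, -0.203, 0.009], [-0.203, 0.979, 0.005], [-0.01, 0.003, -1.0]]
force: [0.9, 0.3, 0.1]
finger_gap: 0.547
finger_force: 0.0
```

View pics/w7b.png

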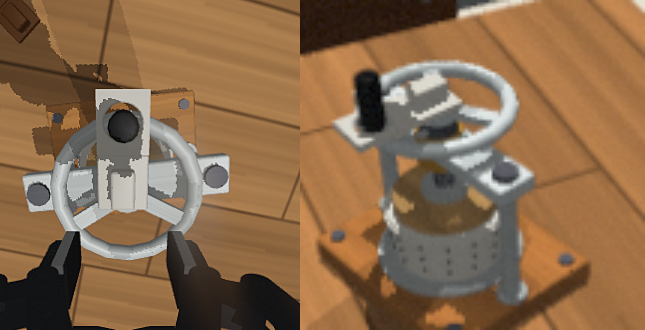

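The tag lies flat over the rim and hub with the handle through its hole. I'll press the wheel clockwise once more to confirm it is at its end.

```bash
python3 -m pendant '[[[-0.03,-0.006,0,0,0,0,55],[-0.057,-0.012,0,0,0,0,55],[-0.057,-0.012,0,0,0,0,55],[-0.057,-0.012,-0.04,0,0,0,55],[-0.057,-0.012,-0.07,0,0,0,55],[-0.057,-0.012,-0.09,0,0,0,55],[-0.057,-0.012,-0.09,0,0,0,55],[-0.058,-0.005,-0.09,0,0,0,55],[-0.058,-0.005,-0.09,0,0,0,55]]]'
python3 -m pendant '[[[-0.0005,0.003,0,0,0,0,55],[-0.0005,0.003,0,0,0,0,55]]]'
python3 -m pendant '[[[-0.0005,0.002,0,0,0,0,55],[-0.0005,0.002,0,0,0,0,55]]]'
```

```text
t: 17.3
tool_pos: [0.4564, 0.2964, 0.2424]
tcp_rot: [[-0.979, -0.203, 0.002], [-0.203, 0.979, 0.002], [-0.002, 0.001, -1.0]]
force: [0.7, 0.5, 0.0]
finger_gap: 0.55
finger_force: 0.0
t: 17.5
tool_pos: [0.4556, 0.299, 0.2424]
tcp_rot: [[-0.979, -0.203, 0.002], [-0.203, 0.979, 0.001], [-0.002, 0.001, -1.0]]
force: [-0.3, 0.4, -0.3]
finger_gap: 0.549
finger_force: 0.0
t: 17.7
tool_pos: [0.4547, 0.3004, 0.2417]
tcp_rot: [[-0.979, -0.203, 0.001], [-0.203, 0.979, 0.0], [-0.001, 0.0, -1.0]]
force: [0.8, -0.1, -0.6]
finger_gap: 0.546
finger_force: 0.1
```

```bash
python3 -m pendant '[[[-0.0005,0.0025,0,0,0,0,55],[-0.0005,0.0025,0,0,0,0,55]]]'
python3 -m pendant '[[[-0.0003,0.0015,0,0,0,0,55],[-0.0003,0.0015,0,0,0,0,55]]]'
```

```text
t: 17.9
tool_pos: [0.4547, 0.3006, 0.2416]
tcp_rot: [[-0.98, -0.201, 0.002], [-0.201, 0.98, -0.005], [-0.001, -0.005, -1.0]]
force: [0.8, -6.5, 2.8]
finger_gap: 0.554
finger_force: 3.4
t: 18.1
tool_pos: [0.4547, 0.3006, 0.2415]
tcp_rot: [[-0.98, -0.2, 0.002], [-0.2, 0.98, -0.007], [-0.001, -0.008, -1.0]]
force: [2.6, -10.2, 2.8]
finger_gap: 0.553
finger_force: 5.2
```

```bash
python3 -m pendant '[[[0.001,-0.006,0,0,0,0,55],[0.002,-0.012,0,0,0,0,55],[0.002,-0.012,0,0,0,0,55],[0.002,-0.012,0.04,0,0,0,55],[0.002,-0.012,0.09,0,0,0,55],[0.002,-0.012,0.12,0,0,0,55],[-0.04,-0.012,0.12,0,0,0,55],[-0.09,-0.012,0.12,0,0,0,55],[-0.09,-0.012,0.12,0,0,0,55],[-0.09,-0.012,0.12,0,0,0,55]]]'
python3 - <<'E'
from h import *
cap('top','t8.png'); cap('side','s8.png')
i=cv2.imread('pics/t8.png');j=cv2.imread('pics/side0.png');k=cv2.imread('pics/s8.png')
cv2.imwrite('pics/t8b.png',np.hstack([cv2.resize(i[80:270,60:440],(400,200)),cv2.resize(k[90:200,150:265],(345,200))]))
E
```

```text
t: 19.1
tool_pos: [0.3629, 0.2926, 0.3619]
tcp_rot: [[-0.979, -0.205, 0.001], [-0.205, 0.979, 0.001], [-0.001, 0.001, -1.0]]
force: [0.9, 0.5, -1.0]
finger_gap: 0.547
finger_force: 0.0
```

View pics/t8b.png

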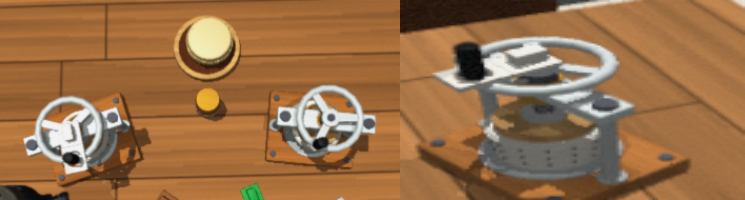

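The tag is seated on the left handle at (70,157), the arm is clear, and the bystanders have not moved.

```bash
python3 -c "
from station import close_job
print(close_job())"
```

```text
the job is handed in; nothing more can be done
None
```

The job is handed in, verdict not shown: the left press's wheel was the loose one (about 33° of slack, felt to both ends), the tag is over its handle, and both wheels were turned clockwise until the screw resisted; I felt only the clockwise end of the right wheel, because 33° is more than a sound wheel can have.

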